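# Roll the coin tin to the base lines

### The arm

A 7-joint arm with a two-finger parallel gripper is mounted at the origin on the work surface. World frame = base frame: x ahead of the robot, y to its left, z up, the work surface at z = 0. Lengths are in m, angles in rad, forces in N, time in s.
With the tool pointing down it reaches from about 0.35 to 0.9 m from the base axis. Payload 8.1 kg.
Tool frame: the origin (TCP) lies on the centre line of the jaws, within the pads' length; the fingertips stand 19 mm ahead of it and the grasp point (between the pads) is the TCP; z points along the fingers, y is the line along which they close (so a half turn about z gives the same grasp; the last joint's range is limited). The gripper opens to 92 mm and grips with 3 to 60 N. Pads are 19 mm wide; open, the fingers measure 130 mm over their backs; the gripper's body (75 mm by 190 mm) begins 47 mm behind the grasp point.
Start: joints at [1.188, 0.434, 0.025, 1.573, -0.012, 1.134, -0.075], TCP at [0.173, -0.601, 0.246] pointing down, gripper open.
Joint ranges: [-2.62, 2.62], [-0.44, 2.09], [-1.27, 1.32], [0.08, 2.57], [-1.32, 4.46], [0.12, 2], [-2.74, 2.74]. Speed limits (rad/s): [2.22, 2.22, 3.01, 3.01, 3.14, 3.14, 3.14].

### API

Orientations are given as a rotation vector (axis times angle).
In Python, from plant import status, imaging, workorder gives the robot as it stands. The module is installed in compiled form; this text tells all that it offers.
- The arm moves only by the tool arm_command, never from a script. Its argument "steps" is a list of rows, each an object of numbers: "grip": the finger opening in m, from 0 to 0.0918; "dx", "dy", "dz": the shift along the tool's x, y, z in m; "wx", "wy", "wz": the turn, a rotation vector about the tool's x, y, z in degrees. A call has 1 to 20 rows; each row is the pose to reach, as a shift and turn from the pose commanded when the call began, along the tool's axes at that moment; what a row does not reach only later rows make up. A row lasts 1/8 s, in which the tool goes at most 62.5 mm and 10.7 degrees, less where a joint would pass 70% of its speed; a pose out of reach is approached as far as the arm can. A call with a gripper value outside its range is refused whole. The fingers move at their own pace and stop on an object; "grip_force" is the grip in N (left out, the last holds). Time passes only in rows, so rows that repeat a pose let the fingers close. It gives the time, the measured TCP pose, the force, the opening and the grip force at its end, in the units of the state.
- status.sense(): the state, without advancing time (a new reading comes with each control period).
- imaging.capture(name): name is "scene" or "top"; returns a dict with "image" (480x640x3 uint8, red, green, blue), "intrinsics" (3x3 intrinsics, pixels), "R" (3x3) and "t" (3): a world point X has camera coordinates R X + t. Camera axes: x right, y down, z forward; pixel columns grow to the right and rows downward; lengths in m; the calibration is good to about 2 mm. A picture is of the moment at which its call begins. There is no depth.
- workorder.close_job(): hands the job in; it is judged then, once.
Trained networks look in the newest picture that a camera, given by its name, has taken for a name from the list of things; names that differ only in an ending like _2 or _b are one class to them, and where a whole thing is asked for, a point or a joint stands for the part that bears it (a point fixed in the world has none). Each returns a list of dicts, best first, with "conf" (0 to 1); they miss things now and then, are a little off and sometimes report something else, mostly with a low value. They report only what shows in the picture. A call takes as long as a camera call. They do not tell look-alikes from the thing itself.
- imaging.recognise(name, camera): "bbox" ([left, top, right, bottom] as shares, 0 to 1, of the picture: columns of its width, rows of its height, round what is visible of it).
- imaging.landmark_of(name, camera): "xy" ([column, row] as shares, 0 to 1, of the picture: columns of its width, rows of its height: a listed point, or the origin of a listed thing).
The state is a dict: "t": time; "q": joint angles; "qd": joint speeds; "tau": joint torques, N m; "position": TCP position; "eef_rot": TCP orientation; "contact_force": force on the tool from outside, world axes, zero at the start; "torque": the same for the moment, N m; "grip_width": finger opening in m; "gripper_force": force on a finger pad.
Only numpy, scipy, OpenCV 4.12 (cv2) and the standard library are available. Lean on these libraries where they do the work, as an engineer would, in place of code of your own. Each camera call takes 0.05 s, during which the arm holds its last target. There are 200 camera calls.

### The job

Push along the top of the tin that lies on its side on the carrom board with your fingertips, so that it rolls towards the plywood coin box with the drawer, and bring it to rest centred over the pair of base lines nearest that box, about parallel to them. The tin's lid is loose, so keep it rolling on the board: do not drag it, do not reach down round its sides, pinch it or lift it, and take your hand away when it lies still. Leave the striker, the coins and the plate where they are.

Things in the scene. Friction and masses are not known exactly. Their poses are not given: they have to be found in the camera images.
- tin: Closed metal tin lying on its side on the board: cylinder 72 mm in diameter, 110 mm long, 0.2 to 0.45 kg. Origin: its centre, 48 mm above the table (its top is at 84 mm). Its x axis runs along its length, level, within 7 degrees of the board's x at the start; y and z turn as it rolls. Its top moves twice as far as its centre. Some rolling resistance: it stops soon after a slow push and stays put.
- board: Square carrom board, fixed, 500 mm over its frame (25 mm wide, 28 mm high); playing surface 450 mm square, 12 mm above the table. Origin: centre of its underside. x points away from the robot, y to the robot's left, turned by up to 9 degrees. Near each side: two thin dark base lines 32 mm apart, 180 mm long, a 33 mm spot at each end, the pair's middle 125 mm from the board's centre.
- lines_left (a point): The middle of the pair of base lines on the robot's left (+y) side of the board, on the playing surface, midway between the two lines; axes as the board's, so the lines run along x. The two lines lie 16 mm to either side.
- lines_right (a point): The same for the pair on the robot's right (-y) side of the board.
- coinbox: The plywood coin box, fixed, 150 mm by 150 mm and 85 mm high, with one drawer pulled halfway out towards the robot. It stands on the table beside the board, on the robot's left (+y) or right (-y); the steel plate is on the other side. Origin: centre of its underside. Its y coordinate's sign tells which base lines are meant.
- plate: The round steel plate, 170 mm across and 18 mm high, loose on the table beside the board, on the side opposite the coin box. Origin: centre of its underside. Leave it alone.
- striker: The orange striker, a loose disc 41 mm across and 8 mm thick, on the board between the tin and the robot. Origin: centre of its underside. Leave it alone.
- coin_a: A pale carrom coin, a loose disc 31 mm across and 8 mm thick, on the board beyond the tin. Origin: centre of its underside. Leave it alone.
- coin_b: A dark carrom coin, as the pale one. Leave it alone.
Things that resemble listed ones, but are neither listed nor needed, are in the scene too. What is shaped like the tin but pink is not meant.

How it is judged:
On the way:
1. fingertips rest on the upper part of the tin (contact force between the fingers and tin above 0.3 N and height (world z) of the grasp point above 0.07 m), for 0.05 s.
At the end, for the whole second after the job is handed in: The tin is at rest on the board, its axis within 15 mm of the middle of the base lines on the coin box's side, its centre within 90 mm of their midpoint along them, within 0.26 rad of parallel, and turned at least 1.3 rad from its starting attitude (rolled, not dragged) (((world y of coinbox above 0 m and y of tin in the frame of lines_left between -0.015 and 0.015 m and x of tin in the frame of lines_left between -0.09 and 0.09 m) or (world y of coinbox below 0 m and y of tin in the frame of lines_right between -0.015 and 0.015 m and x of tin in the frame of lines_right between -0.09 and 0.09 m)) and angle between the x axis of tin and the x axis of board, either way round below 0.26 rad and height (world z) of tin between 0.043 and 0.054 m and angle between tin's own z axis and vertical above 1.3 rad and linear speed of tin below 0.01 m/s and angular speed of tin below 0.2 rad/s); the robot touches nothing.
It fails at once if the tin is lifted, stood up or rolled onto something (its centre more than 8 mm above its rolling height) (height (world z) of tin above 0.056 m).
It fails at once if the hand reaches down round the tin: it touches the tin with the grasp point less than 70 mm above the table, that is with the fingertips at about its mid height or lower (contact force between the fingers and tin above 0.3 N and height (world z) of the grasp point below 0.07 m).
It fails at once if the striker, a coin or the plate is pushed more than 15 mm (distance of any of striker, coin_a, coin_b, plate from where it was at the start of the episode above 0.015 m).
It also fails if it takes over 61 s, if anything falls off the work surface, if the arm or the gripper's body presses on something with over 40 N, if the wrist force passes 120 N, or if a joint passes its speed limit or range.

## Working session

There is one attempt and no reset: what is moved stays moved. The work goes in short steps, Python scripts to look and compute and a tool call to move; the robot and the scene stay as the last step left them, time stands still between calls to the robot, and variables do not carry over. Pictures are saved under pics/ and viewed, at most 10 in all, crops included, and the job is handed in when it is done.

Besides the shell and the picture viewer there is one more tool, called after "Request:" by a JSON object that holds its "name" and its "arguments". arm_command: Moves the arm, as the interface text tells. Its arguments: {"type":"object","properties":{"steps":{"type":"array","items":{"type":"object","properties":{"grip":{"type":"number"},"dx":{"type":"number"},"dy":{"type":"number"},"dz":{"type":"number"},"wx":{"type":"number"},"wy":{"type":"number"},"wz":{"type":"number"}}}},"grip_force":{"type":"number"}},"required":["steps"]}

```bash
mkdir -p pics; cat > h.py <<'E'
import numpy as np, cv2
from plant import status, imaging, workorder
def cap(n,f=None):
    c=imaging.capture(n)
    if f: cv2.imwrite('pics/'+f,c['image'][:,:,::-1])
    return c
def ray(c,u,v,z):
    K,R,t=map(np.array,(c['intrinsics'],c['R'],c['t']))
    d=R.T@np.linalg.solve(K,[u,v,1.]); o=-R.T@t
    return o+d*(z-o[2])/d[2]
def proj(c,X):
    p=np.array(c['intrinsics'])@(np.array(c['R'])@np.array(X)+np.array(c['t'])); return p[:2]/p[2]
E
python3 - <<'E'
from h import *
s=status.sense(); print({k:np.round(v,3) for k,v in s.items() if k in('t','position','eef_rot','grip_width')})
hz=dict(tin=.048,board=0,lines_left=.012,lines_right=.012,coinbox=0,plate=0,striker=.012,coin_a=.012,coin_b=.012)
for cam in('top','scene'):
    c=cap(cam,cam+'0.png'); print(cam,'cam at',-np.array(c['R']).T@c['t'])
    for n,z in hz.items():
        for r in imaging.landmark_of(n,cam)[:3]:
            u,v=r['xy'][0]*640,r['xy'][1]*480
            print(n,round(r['conf'],2),round(u),round(v),ray(c,u,v,z).round(3))
E
```

```text
{'t': np.float64(0.0), 'position': array([ 0.172, -0.6  ,  0.245]), 'eef_rot': array([-3.109e+00, -4.380e-01,  1.000e-03]), 'grip_width': np.float64(0.092)}
top cam at [0.42200055 0.01872161 1.17170996]
tin 0.67 138 172 [0.73  0.445 0.048]
tin 0.56 280 248 [0.542 0.098 0.048]
board 0.96 289 237 [0.574 0.079 0.   ]
lines_left 0.68 238 241 [0.563 0.205 0.012]
lines_left 0.32 289 296 [0.428 0.08  0.012]
lines_right 0.96 342 236 [ 0.576 -0.053  0.012]
coinbox 0.83 111 255 [0.531 0.52  0.   ]
plate 0.8 535 257 [ 0.52  -0.542  0.   ]
striker 0.69 286 296 [0.427 0.085 0.012]
coin_a 0.59 261 171 [0.742 0.151 0.012]
coin_a 0.54 532 258 [ 0.517 -0.53   0.012]
coin_a 0.49 327 165 [ 0.759 -0.018  0.012]
coin_b 0.59 261 171 [0.742 0.151 0.012]
coin_b 0.54 532 258 [ 0.517 -0.53   0.012]
coin_b 0.49 327 165 [ 0.759 -0.018  0.012]
scene cam at [ 1.27138002 -1.02068784  1.1464762 ]
tin 0.65 327 229 [0.546 0.11  0.048]
tin 0.64 437 198 [0.744 0.437 0.048]
tin 0.43 287 230 [0.45  0.037 0.048]
board 0.75 328 250 [0.569 0.079 0.   ]
board 0.65 166 382 [ 0.518 -0.534  0.   ]
board 0.27 288 234 [0.428 0.069 0.   ]
lines_left 0.61 348 225 [0.566 0.197 0.012]
lines_right 0.59 310 270 [ 0.582 -0.033  0.012]
coinbox 0.62 388 172 [0.516 0.543 0.   ]
plate 0.83 166 382 [ 0.518 -0.533  0.   ]
striker 0.66 289 230 [0.429 0.074 0.012]
coin_a 0.64 370 287 [0.757 0.004 0.012]
coin_a 0.63 389 253 [0.731 0.155 0.012]
coin_b 0.64 370 287 [0.757 0.004 0.012]
coin_b 0.63 389 253 [0.731 0.155 0.012]
```

View pics/top0.png

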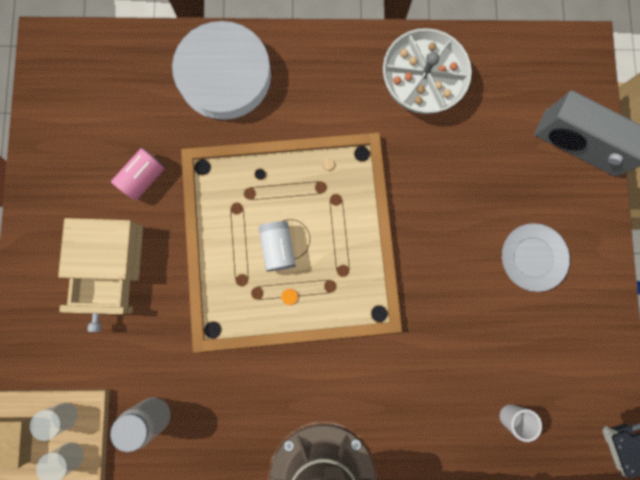

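View pics/scene0.png

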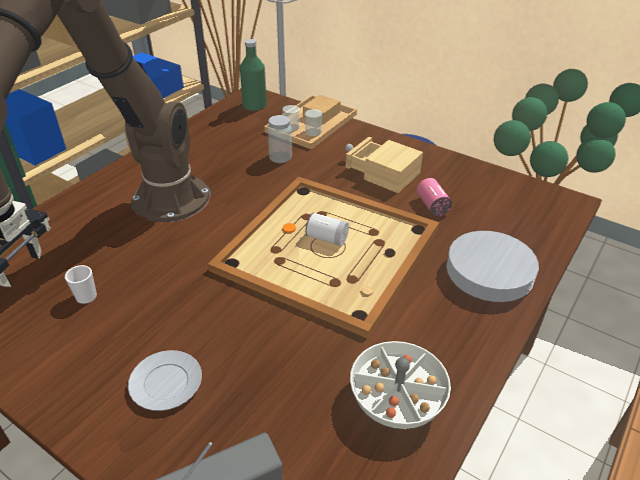

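Candidates: the metal tin at top (277,246), the pink look-alike at (138,172), and the grey standing canister at (140,425). By the description I choose the metal one on the board. The coin box is at (100,265), on the left (+y), so the target is lines_left, near (239,244). The plate is on the right at (535,257).

```bash
cat >> h.py <<'E'
from scipy.optimize import minimize
SP=[(237,208),(242,280),(336,200),(343,271),(250,194),(321,187),(257,293),(330,286)]
def board(c):
    im=c['image'].astype(float); L=im.sum(2); P=[]
    for u,v in SP:
        w=np.clip(330-L[v-7:v+8,u-7:u+8],0,None)
        y,x=np.mgrid[v-7:v+8,u-7:u+8]
        P.append(ray(c,(w*x).sum()/w.sum(),(w*y).sum()/w.sum(),.012)[:2])
    P=np.array(P); M=np.array([(.0735,.125),(-.0735,.125),(.0735,-.125),(-.0735,-.125),(.125,.0735),(.125,-.0735),(-.125,.0735),(-.125,-.0735)])
    a,b=P-P.mean(0),M-M.mean(0); U,S,V=np.linalg.svd(b.T@a); R=(U@V).T
    sc=S.sum()/(b**2).sum()
    return P.mean(0),R,sc,a-sc*b@R.T
def tinmask(c,box):
    u0,v0,u1,v1=box; h=cv2.cvtColor(c['image'],cv2.COLOR_RGB2HSV)
    m=np.zeros(h.shape[:2],np.uint8); m[v0:v1,u0:u1]=(h[v0:v1,u0:u1,1]<60)*255
    n,l,s,_=cv2.connectedComponentsWithStats(m); k=1+np.argmax(s[1:,4])
    m=((l==k)*255).astype(np.uint8); return cv2.morphologyEx(m,cv2.MORPH_CLOSE,np.ones((5,5)))
def fit(views,x0):
    t=np.linspace(0,2*np.pi,48)
    def cost(p):
        x,y,a=p; e=np.array([np.cos(a),np.sin(a),0]); n=np.array([-e[1],e[0],0]); o=np.array([x,y,.048]); s=0
        X=np.concatenate([o+k*.055*e+.036*(np.outer(np.cos(t),n)+np.outer(np.sin(t),[0,0,1])) for k in(-1,1)])
        for c,m in views:
            q=np.array([proj(c,i) for i in X]); r=np.zeros((1920,2560),np.uint8)
            cv2.fillConvexPoly(r,cv2.convexHull((q*4+1.5).round().astype(np.int32)),255)
            r=cv2.resize(r,(640,480),interpolation=cv2.INTER_AREA)
            s+=cv2.absdiff(r,m).sum()/255
        return s
    r=minimize(cost,x0,method='Nelder-Mead',options=dict(initial_simplex=np.array(x0)+np.array([[0,0,0],[.015,0,0],[0,.015,0],[0,0,.1]]),xatol=1e-4,fatol=.5))
    return r.x,r.fun,[int((m>0).sum()) for _,m in views]
E
python3 - <<'E'
from h import *
c=cap('top'); d=cap('scene')
o,R,sc,res=board(c); print('board',o.round(4),np.degrees(np.arctan2(R[1,0],R[0,0])).round(2),sc.round(3),abs(res).max().round(4))
T=o+R@[0,.125]; print('target',T.round(4))
m=tinmask(c,(250,212,305,278)); m2=tinmask(d,(298,205,358,255))
for v in([(c,m)],[(d,m2)],[(c,m),(d,m2)]):
    p,f,n=fit(v,[.545,.102,.08]); print(p.round(4),f,n,'board frame',(R.T@(p[:2]-o)).round(4))
w=c['image'].copy(); w[m>0]=w[m>0]//2+np.array([0,100,0],np.uint8)
a=cv2.resize(w[120:360,170:410],(600,600),interpolation=2)
cv2.imwrite('pics/crop0.png',a[:,:,::-1])
E
```

```text
board [0.568  0.0784] 5.0 1.057 0.0127
target [0.5571 0.2029]
[0.5468 0.1075 0.1777] 52.52156862745098 [1495] board frame [-0.0185  0.0309]
[0.5447 0.1091 0.1971] 36.25098039215686 [994] board frame [-0.0205  0.0326]
[0.5463 0.1079 0.1636] 113.51764705882353 [1495, 994] board frame [-0.019   0.0313]
```

View pics/crop0.png

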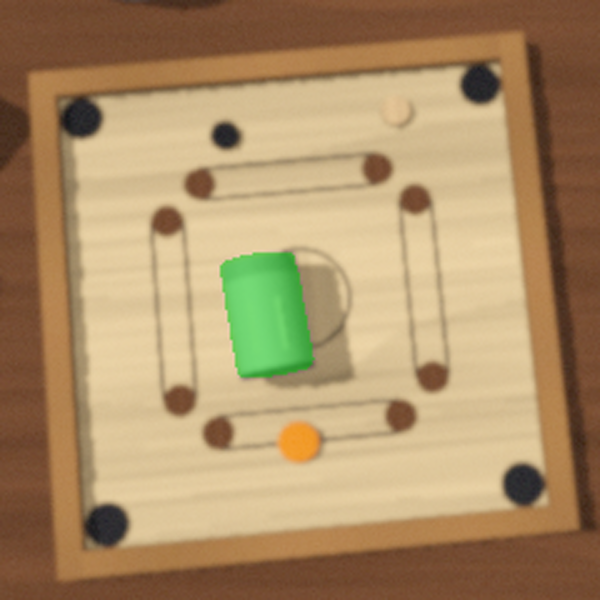

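The crop confirms the choice: the segmented metal tin lies inside the board beside the centre circle, the orange striker is below it and the coins are above. The left base-line spots are at crop (167,221) and (179,400). The tin needs about 94 mm of roll toward +y, in several short strokes.

```bash
cat >> h.py <<'E'
from scipy.spatial.transform import Rotation as Ro
def plan(p,yaw):
    s=status.sense(); R0=Ro.from_rotvec(s['eef_rot'])
    R1=Ro.from_matrix([[np.cos(yaw),np.sin(yaw),0],[np.sin(yaw),-np.cos(yaw),0],[0,0,-1]])
    print('shift mm',(R0.inv().apply(np.array(p)-s['position'])*1000).round(1),'turn deg',np.degrees((R0.inv()*R1).as_rotvec()).round(2),'t',s['t'])
    print('tool axes\n',R0.as_matrix().round(3))
E
python3 - <<'E'
from h import *
SPm=[(.09,.125),(-.09,.125)]
a=.175; n=np.array([-np.sin(a),np.cos(a)]); tin=np.array([.546,.108])
plan([*(tin-.012*n),.15],a)
E
```

```text
shift mm [ 553.3 -566.1   95.7] turn deg [0. 0. 6.] t 1.1
tool axes
 [[ 0.961  0.276 -0.   ]
 [ 0.276 -0.961 -0.   ]
 [-0.     0.    -1.   ]]
```

Request:
{"name": "arm_command", "arguments": {"steps": [{"dx": 300,"dy": 0,"dz": 0,"grip": 0}]}}

```text
invalid input at $.steps[0]: expected keys grip, dx, dy, dz, wx, wy, wz
```

That call was refused, which is just as well: it was in millimetres and missing keys. I'll write it in metres with every key.

Request:
{"name": "arm_command", "arguments": {"steps": [{"dx": 0.553,"dy": -0.566,"dz": 0.03,"wx": 0,"wy": 0,"wz": 6,"grip": 0},{"dx": 0.553,"dy": -0.566,"dz": 0.03,"wx": 0,"wy": 0,"wz": 6,"grip": 0},{"dx": 0.553,"dy": -0.566,"dz": 0.03,"wx": 0,"wy": 0,"wz": 6,"grip": 0},{"dx": 0.553,"dy": -0.566,"dz": 0.03,"wx": 0,"wy": 0,"wz": 6,"grip": 0},{"dx": 0.553,"dy": -0.566,"dz": 0.03,"wx": 0,"wy": 0,"wz": 6,"grip": 0},{"dx": 0.553,"dy": -0.566,"dz": 0.03,"wx": 0,"wy": 0,"wz": 6,"grip": 0},{"dx": 0.553,"dy": -0.566,"dz": 0.03,"wx": 0,"wy": 0,"wz": 6,"grip": 0},{"dx": 0.553,"dy": -0.566,"dz": 0.03,"wx": 0,"wy": 0,"wz": 6,"grip": 0},{"dx": 0.553,"dy": -0.566,"dz": 0.03,"wx": 0,"wy": 0,"wz": 6,"grip": 0},{"dx": 0.553,"dy": -0.566,"dz": 0.03,"wx": 0,"wy": 0,"wz": 6,"grip": 0},{"dx": 0.553,"dy": -0.566,"dz": 0.03,"wx": 0,"wy": 0,"wz": 6,"grip": 0},{"dx": 0.553,"dy": -0.566,"dz": 0.03,"wx": 0,"wy": 0,"wz": 6,"grip": 0},{"dx": 0.553,"dy": -0.566,"dz": 0.03,"wx": 0,"wy": 0,"wz": 6,"grip": 0},{"dx": 0.553,"dy": -0.566,"dz": 0.08,"wx": 0,"wy": 0,"wz": 6,"grip": 0},{"dx": 0.553,"dy": -0.566,"dz": 0.11,"wx": 0,"wy": 0,"wz": 6,"grip": 0},{"dx": 0.553,"dy": -0.566,"dz": 0.125,"wx": 0,"wy": 0,"wz": 6,"grip": 0},{"dx": 0.553,"dy": -0.566,"dz": 0.125,"wx": 0,"wy": 0,"wz": 6,"grip": 0}]}}

```text
t: 3.22
position: [0.5476, 0.0958, 0.1203]
eef_rot: [3.129, 0.274, -0.002]
contact_force: [0.6, -0.2, -0.2]
grip_width: 0.0005
gripper_force: 0.0
```

Request:
{"name": "arm_command", "arguments": {"steps": [{"dx": 0,"dy": 0,"dz": 0.01,"wx": 0,"wy": 0,"wz": 0,"grip": 0},{"dx": 0,"dy": 0,"dz": 0.015,"wx": 0,"wy": 0,"wz": 0,"grip": 0},{"dx": 0,"dy": 0,"dz": 0.017,"wx": 0,"wy": 0,"wz": 0,"grip": 0},{"dx": 0,"dy": 0,"dz": 0.017,"wx": 0,"wy": 0,"wz": 0,"grip": 0}]}}

```text
t: 3.72
position: [0.5479, 0.096, 0.1038]
eef_rot: [3.13, 0.275, 0.0]
contact_force: [0.5, -1.3, 0.6]
grip_width: 0.0
gripper_force: 0.0
```

Request:
{"name": "arm_command", "arguments": {"steps": [{"dx": 0,"dy": 0,"dz": 0.001,"wx": 0,"wy": 0,"wz": 0,"grip": 0},{"dx": 0,"dy": 0,"dz": 0.0015,"wx": 0,"wy": 0,"wz": 0,"grip": 0},{"dx": 0,"dy": 0,"dz": 0.0015,"wx": 0,"wy": 0,"wz": 0,"grip": 0}]}}

```text
t: 4.1
position: [0.548, 0.0959, 0.1024]
eef_rot: [3.129, 0.274, 0.0]
contact_force: [0.7, -0.3, 0.2]
grip_width: 0.0002
gripper_force: 0.8
```

Request:
{"name": "arm_command", "arguments": {"steps": [{"dx": 0,"dy": 0,"dz": 0.001,"wx": 0,"wy": 0,"wz": 0,"grip": 0},{"dx": 0,"dy": 0,"dz": 0.0015,"wx": 0,"wy": 0,"wz": 0,"grip": 0},{"dx": 0,"dy": 0,"dz": 0.0015,"wx": 0,"wy": 0,"wz": 0,"grip": 0}]}}

```text
t: 4.47
position: [0.5482, 0.0957, 0.1019]
eef_rot: [3.129, 0.274, 0.002]
contact_force: [-4.0, -2.9, 14.7]
grip_width: 0.0005
gripper_force: 7.2
```

Contact at TCP z of about 0.102 with about 15 N. I'll ease off slightly and make the first stroke.

Request:
{"name": "arm_command", "arguments": {"steps": [{"dx": 0,"dy": -0.004,"dz": -0.0005,"wx": 0,"wy": 0,"wz": 0,"grip": 0},{"dx": 0,"dy": -0.01,"dz": -0.0005,"wx": 0,"wy": 0,"wz": 0,"grip": 0},{"dx": 0,"dy": -0.016,"dz": -0.0005,"wx": 0,"wy": 0,"wz": 0,"grip": 0},{"dx": 0,"dy": -0.022,"dz": -0.0005,"wx": 0,"wy": 0,"wz": 0,"grip": 0}]}}

```text
t: 4.97
position: [0.5442, 0.1181, 0.1031]
eef_rot: [3.129, 0.275, 0.002]
contact_force: [-6.5, -1.9, 22.0]
grip_width: 0.0001
gripper_force: 11.1
```

```bash
cat > m.py <<'E'
from h import *
d=cap('scene'); c=cap('top')
for cam,c_ in(('scene',d),('top',c)):
    print(cam,[(round(r['conf'],2),ray(c_,r['xy'][0]*640,r['xy'][1]*480,.048).round(3)) for r in imaging.landmark_of('tin',cam)[:3]])
m2=tinmask(d,(295,185,390,260)); m=tinmask(c,(215,205,305,285))
import sys
p,f,n=fit([(d,m2)],[.54,float(sys.argv[1]),.175]); print('scene',p.round(4),f,n)
o,R=np.array([.568,.0784]),np.array([[.9962,-.0872],[.0872,.9962]])
print('in board',(R.T@(p[:2]-o)).round(4)); s=status.sense(); print('tcp',s['position'],s['contact_force'],s['t'])
a=np.hstack([cv2.resize(d['image'][150:290,260:420],(400,350)),cv2.resize(c['image'][180:320,190:350],(400,350))])
cv2.imwrite('pics/'+sys.argv[2],a[:,:,::-1])
E
python3 m.py 0.116 a1.png
```

```text
scene [(0.78, array([0.728, 0.442, 0.048])), (0.72, array([0.555, 0.104, 0.048])), (0.64, array([0.605, 0.022, 0.048]))]
top [(0.88, array([0.73 , 0.443, 0.048]))]
scene [0.541  0.1218 0.1616] 838.5490196078431 [1813]
in board [-0.0231  0.0456]
tcp [0.54414155 0.11846969 0.10309786] [-6.09694409 -1.06158333 22.36558039] 5.175
```

View pics/a1.png

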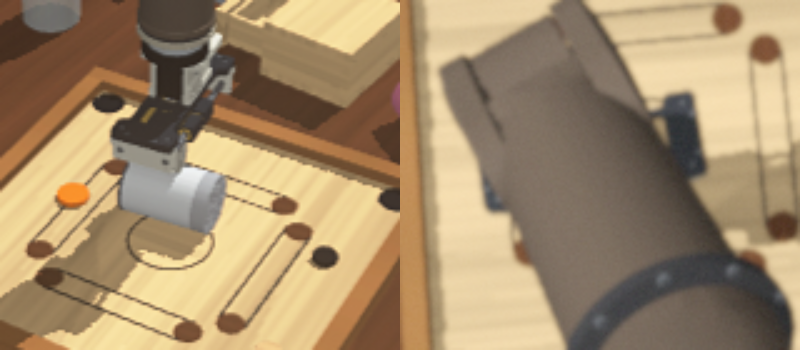

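The scene view (left panel) shows the fingertips on top of the tin at about (170,165), with the board clear around it. The top view is blocked by the arm. The tin is rolling as expected. I'll ease the pressure and continue.

Request:
{"name": "arm_command", "arguments": {"steps": [{"dx": 0,"dy": -0.005,"dz": -0.001,"wx": 0,"wy": 0,"wz": 0,"grip": 0},{"dx": 0,"dy": -0.01,"dz": -0.001,"wx": 0,"wy": 0,"wz": 0,"grip": 0},{"dx": 0,"dy": -0.015,"dz": -0.001,"wx": 0,"wy": 0,"wz": 0,"grip": 0},{"dx": 0,"dy": -0.02,"dz": -0.0005,"wx": 0,"wy": 0,"wz": 0,"grip": 0}]}}

```text
t: 5.68
position: [0.5407, 0.1379, 0.1024]
eef_rot: [-3.129, -0.275, -0.001]
contact_force: [-3.2, 1.2, 8.5]
grip_width: 0.0008
gripper_force: 4.3
```

Request:
{"name": "arm_command", "arguments": {"steps": [{"dx": 0,"dy": 0,"dz": -0.01,"wx": 0,"wy": 0,"wz": 0,"grip": 0},{"dx": 0,"dy": 0.01,"dz": -0.025,"wx": 0,"wy": 0,"wz": 0,"grip": 0},{"dx": 0,"dy": 0.014,"dz": -0.025,"wx": 0,"wy": 0,"wz": 0,"grip": 0}]}}

```text
t: 6.05
position: [0.5442, 0.1222, 0.1282]
eef_rot: [3.13, 0.272, 0.004]
contact_force: [0.3, 0.0, -0.8]
grip_width: 0.0005
gripper_force: 0.0
```

```bash
python3 m.py 0.13 a2.png
```

```text
scene [(0.76, array([0.735, 0.438, 0.048])), (0.73, array([0.538, 0.139, 0.048]))]
top [(0.61, array([0.727, 0.445, 0.048]))]
scene [0.5399 0.133  0.1732] 820.3529411764706 [1773]
in board [-0.0232  0.0569]
tcp [0.54276988 0.12303784 0.12644467] [ 0.04473413 -0.53865916 -0.41314507] 6.25
```

View pics/a2.png

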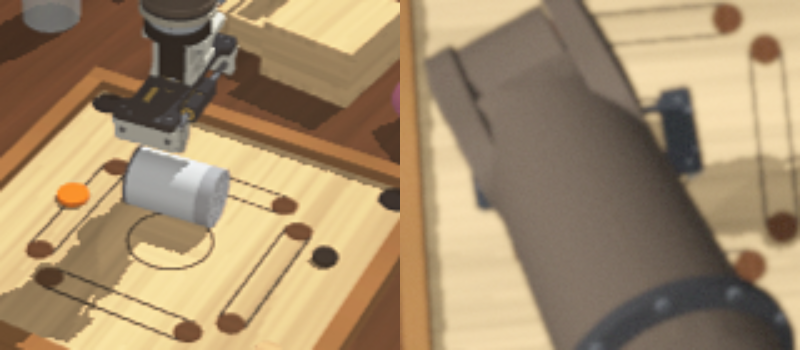

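Request:
{"name": "arm_command", "arguments": {"steps": [{"dx": 0,"dy": 0.003,"dz": 0.015,"wx": 0,"wy": 0,"wz": 0,"grip": 0},{"dx": 0,"dy": 0.003,"dz": 0.022,"wx": 0,"wy": 0,"wz": 0,"grip": 0},{"dx": 0,"dy": 0.003,"dz": 0.025,"wx": 0,"wy": 0,"wz": 0,"grip": 0},{"dx": 0,"dy": 0.003,"dz": 0.025,"wx": 0,"wy": 0,"wz": 0,"grip": 0},{"dx": 0,"dy": -0.002,"dz": 0.025,"wx": 0,"wy": 0,"wz": 0,"grip": 0},{"dx": 0,"dy": -0.007,"dz": 0.025,"wx": 0,"wy": 0,"wz": 0,"grip": 0},{"dx": 0,"dy": -0.012,"dz": 0.025,"wx": 0,"wy": 0,"wz": 0,"grip": 0},{"dx": 0,"dy": -0.017,"dz": 0.025,"wx": 0,"wy": 0,"wz": 0,"grip": 0},{"dx": 0,"dy": -0.022,"dz": 0.025,"wx": 0,"wy": 0,"wz": 0,"grip": 0}]}}

```text
t: 7.38
position: [0.5384, 0.146, 0.103]
eef_rot: [3.129, 0.276, -0.001]
contact_force: [-8.6, -1.0, 23.9]
grip_width: 0.0005
gripper_force: 11.6
```

Request:
{"name": "arm_command", "arguments": {"steps": [{"dx": 0,"dy": -0.005,"dz": 0,"wx": 0,"wy": 0,"wz": 0,"grip": 0},{"dx": 0,"dy": -0.01,"dz": 0,"wx": 0,"wy": 0,"wz": 0,"grip": 0},{"dx": 0,"dy": -0.015,"dz": 0,"wx": 0,"wy": 0,"wz": 0,"grip": 0},{"dx": 0,"dy": -0.02,"dz": 0,"wx": 0,"wy": 0,"wz": 0,"grip": 0},{"dx": 0,"dy": -0.022,"dz": 0,"wx": 0,"wy": 0,"wz": 0,"grip": 0}]}}

```text
t: 8.0
position: [0.5345, 0.1677, 0.1015]
eef_rot: [-3.129, -0.276, 0.002]
contact_force: [-2.9, 1.1, 6.2]
grip_width: 0.0006
gripper_force: 2.8
```

Request:
{"name": "arm_command", "arguments": {"steps": [{"dx": 0,"dy": 0,"dz": -0.01,"wx": 0,"wy": 0,"wz": 0,"grip": 0},{"dx": 0,"dy": 0.02,"dz": -0.045,"wx": 0,"wy": 0,"wz": 0,"grip": 0},{"dx": 0,"dy": 0.02,"dz": -0.055,"wx": 0,"wy": 0,"wz": 0,"grip": 0},{"dx": 0,"dy": 0.02,"dz": -0.055,"wx": 0,"wy": 0,"wz": 0,"grip": 0}]}}

```text
t: 8.5
position: [0.5391, 0.1475, 0.1573]
eef_rot: [-3.129, -0.274, -0.002]
contact_force: [0.0, 0.0, -0.9]
grip_width: 0.0003
gripper_force: 0.0
```

```bash
sed -i 's/(295,185,390,260)/(295,int(sys.argv[3]),390,260)/; s/^from h import \*/from h import *\nimport sys/' m.py; python3 m.py 0.155 a3.png 203
```

```text
scene [(0.73, array([0.54 , 0.159, 0.048])), (0.6, array([0.731, 0.435, 0.048])), (0.54, array([0.603, 0.024, 0.048]))]
top [(0.67, array([0.727, 0.441, 0.048]))]
scene [0.5364 0.1566 0.176 ] 34.254901960784316 [960]
in board [-0.0246  0.0807]
tcp [0.53805181 0.14750356 0.15572424] [ 0.54505827 -0.29389292  0.92275355] 8.7
```

View pics/a3.png

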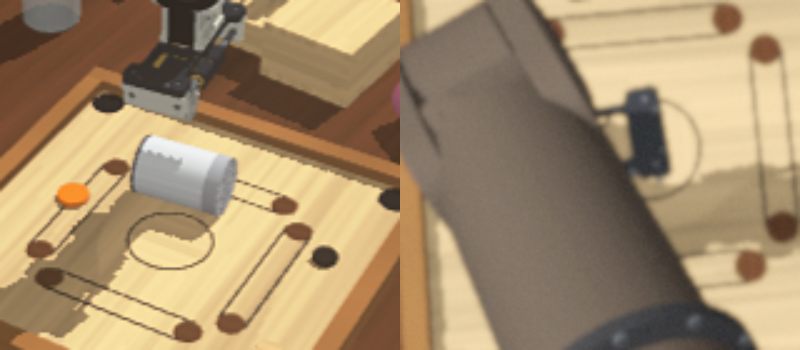

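The picture shows the tin intact and free of the hand, with left-panel pixels (132–237, 135–215). The fit puts it at board y 0.081, so 44 mm remain, which is two strokes.

Request:
{"name": "arm_command", "arguments": {"steps": [{"dx": 0,"dy": 0.003,"dz": 0.035,"wx": 0,"wy": 0,"wz": 0,"grip": 0},{"dx": 0,"dy": 0.003,"dz": 0.05,"wx": 0,"wy": 0,"wz": 0,"grip": 0},{"dx": 0,"dy": 0.003,"dz": 0.0545,"wx": 0,"wy": 0,"wz": 0,"grip": 0},{"dx": 0,"dy": 0.003,"dz": 0.0545,"wx": 0,"wy": 0,"wz": 0,"grip": 0},{"dx": 0,"dy": -0.002,"dz": 0.0545,"wx": 0,"wy": 0,"wz": 0,"grip": 0},{"dx": 0,"dy": -0.007,"dz": 0.0545,"wx": 0,"wy": 0,"wz": 0,"grip": 0},{"dx": 0,"dy": -0.012,"dz": 0.0545,"wx": 0,"wy": 0,"wz": 0,"grip": 0},{"dx": 0,"dy": -0.017,"dz": 0.0545,"wx": 0,"wy": 0,"wz": 0,"grip": 0},{"dx": 0,"dy": -0.022,"dz": 0.0545,"wx": 0,"wy": 0,"wz": 0,"grip": 0}]}}

```text
t: 9.82
position: [0.534, 0.1695, 0.1032]
eef_rot: [3.129, 0.276, -0.002]
contact_force: [-7.2, -1.1, 11.1]
grip_width: 0.0003
gripper_force: 5.6
```

Request:
{"name": "arm_command", "arguments": {"steps": [{"dx": 0,"dy": -0.005,"dz": 0,"wx": 0,"wy": 0,"wz": 0,"grip": 0},{"dx": 0,"dy": -0.01,"dz": 0,"wx": 0,"wy": 0,"wz": 0,"grip": 0},{"dx": 0,"dy": -0.015,"dz": 0,"wx": 0,"wy": 0,"wz": 0,"grip": 0},{"dx": 0,"dy": -0.02,"dz": 0,"wx": 0,"wy": 0,"wz": 0,"grip": 0},{"dx": 0,"dy": -0.022,"dz": 0,"wx": 0,"wy": 0,"wz": 0,"grip": 0}]}}

```text
t: 10.45
position: [0.5312, 0.191, 0.1022]
eef_rot: [-3.129, -0.275, -0.0]
contact_force: [0.5, 0.9, -0.3]
grip_width: 0.0003
gripper_force: 0.0
```

Request:
{"name": "arm_command", "arguments": {"steps": [{"dx": 0,"dy": 0,"dz": -0.01,"wx": 0,"wy": 0,"wz": 0,"grip": 0},{"dx": 0,"dy": 0.02,"dz": -0.045,"wx": 0,"wy": 0,"wz": 0,"grip": 0},{"dx": 0,"dy": 0.02,"dz": -0.055,"wx": 0,"wy": 0,"wz": 0,"grip": 0},{"dx": 0,"dy": 0.02,"dz": -0.055,"wx": 0,"wy": 0,"wz": 0,"grip": 0}]}}

```text
t: 10.95
position: [0.5351, 0.1711, 0.1581]
eef_rot: [-3.129, -0.274, -0.003]
contact_force: [0.5, 0.1, -0.9]
grip_width: 0.0001
gripper_force: 0.0
```

```bash
python3 m.py 0.18 a4.png 200
```

```text
scene [(0.76, array([0.727, 0.437, 0.048])), (0.56, array([0.544, 0.18 , 0.048]))]
top [(0.71, array([0.728, 0.439, 0.048]))]
scene [0.532  0.18   0.1892] 37.0 [934]
in board [-0.027   0.1043]
tcp [0.53389297 0.17107545 0.15627259] [ 0.43315603 -0.48784004 -0.13262653] 11.15
```

One more stroke of the same size; about 21 mm remain.

Request:
{"name": "arm_command", "arguments": {"steps": [{"dx": 0,"dy": 0.002,"dz": 0.035,"wx": 0,"wy": 0,"wz": 0,"grip": 0},{"dx": 0,"dy": 0.002,"dz": 0.05,"wx": 0,"wy": 0,"wz": 0,"grip": 0},{"dx": 0,"dy": 0.002,"dz": 0.055,"wx": 0,"wy": 0,"wz": 0,"grip": 0},{"dx": 0,"dy": 0.002,"dz": 0.055,"wx": 0,"wy": 0,"wz": 0,"grip": 0},{"dx": 0,"dy": -0.003,"dz": 0.055,"wx": 0,"wy": 0,"wz": 0,"grip": 0},{"dx": 0,"dy": -0.008,"dz": 0.055,"wx": 0,"wy": 0,"wz": 0,"grip": 0},{"dx": 0,"dy": -0.013,"dz": 0.055,"wx": 0,"wy": 0,"wz": 0,"grip": 0},{"dx": 0,"dy": -0.018,"dz": 0.055,"wx": 0,"wy": 0,"wz": 0,"grip": 0},{"dx": 0,"dy": -0.023,"dz": 0.055,"wx": 0,"wy": 0,"wz": 0,"grip": 0}]}}

```text
t: 12.28
position: [0.5293, 0.1942, 0.1032]
eef_rot: [3.129, 0.276, -0.003]
contact_force: [-6.8, -1.2, 11.1]
grip_width: 0.0001
gripper_force: 5.7
```

Request:
{"name": "arm_command", "arguments": {"steps": [{"dx": 0,"dy": -0.005,"dz": 0,"wx": 0,"wy": 0,"wz": 0,"grip": 0},{"dx": 0,"dy": -0.01,"dz": 0,"wx": 0,"wy": 0,"wz": 0,"grip": 0},{"dx": 0,"dy": -0.014,"dz": 0,"wx": 0,"wy": 0,"wz": 0,"grip": 0},{"dx": 0,"dy": -0.017,"dz": 0,"wx": 0,"wy": 0,"wz": 0,"grip": 0},{"dx": 0,"dy": -0.018,"dz": 0,"wx": 0,"wy": 0,"wz": 0,"grip": 0},{"dx": 0,"dy": -0.018,"dz": 0,"wx": 0,"wy": 0,"wz": 0,"grip": 0}]}}

```text
t: 13.02
position: [0.5277, 0.2111, 0.1022]
eef_rot: [3.13, 0.274, 0.0]
contact_force: [0.7, 0.8, 0.9]
grip_width: 0.0006
gripper_force: 0.3
```

Request:
{"name": "arm_command", "arguments": {"steps": [{"dx": 0,"dy": 0,"dz": -0.01,"wx": 0,"wy": 0,"wz": 0,"grip": 0},{"dx": 0,"dy": 0.0,"dz": -0.06,"wx": 0,"wy": 0,"wz": 0,"grip": 0},{"dx": 0,"dy": 0.06,"dz": -0.1,"wx": 0,"wy": 0,"wz": 0,"grip": 0},{"dx": 0,"dy": 0.12,"dz": -0.1,"wx": 0,"wy": 0,"wz": 0,"grip": 0},{"dx": 0,"dy": 0.18,"dz": -0.1,"wx": 0,"wy": 0,"wz": 0,"grip": 0},{"dx": 0,"dy": 0.24,"dz": -0.1,"wx": 0,"wy": 0,"wz": 0,"grip": 0},{"dx": 0,"dy": 0.3,"dz": -0.1,"wx": 0,"wy": 0,"wz": 0,"grip": 0},{"dx": 0,"dy": 0.36,"dz": -0.1,"wx": 0,"wy": 0,"wz": 0,"grip": 0},{"dx": 0,"dy": 0.36,"dz": -0.1,"wx": 0,"wy": 0,"wz": 0,"grip": 0}]}}

```text
t: 14.15
position: [0.5898, -0.1505, 0.2024]
eef_rot: [3.128, 0.26, -0.0]
contact_force: [-0.6, 0.2, -0.4]
grip_width: 0.0002
gripper_force: 0.0
```

```bash
python3 m.py 0.2 a5.png 190; python3 - <<'E'
from h import *
c=cap('top'); m=tinmask(c,(205,205,300,285)); p,f,n=fit([(c,m)],[.53,.2,.18]); print('top',p.round(4),f,n)
R=np.array([[.9962,-.0872],[.0872,.9962]]);print((R.T@(p[:2]-[.568,.0784])).round(4))
E
```

```text
scene [(0.79, array([0.531, 0.2  , 0.048])), (0.56, array([0.732, 0.436, 0.048]))]
top [(0.92, array([0.534, 0.201, 0.048])), (0.85, array([0.723, 0.444, 0.048]))]
scene [0.5287 0.2015 0.2122] 39.498039215686276 [930]
in board [-0.0284  0.1261]
tcp [ 0.59013683 -0.1416504   0.20260217] [0.38195241 0.66746247 0.41055389] 14.35
top [0.5298 0.199  0.1688] 61.870588235294115 [1537]
[-0.0276  0.1235]
```

View pics/a5.png

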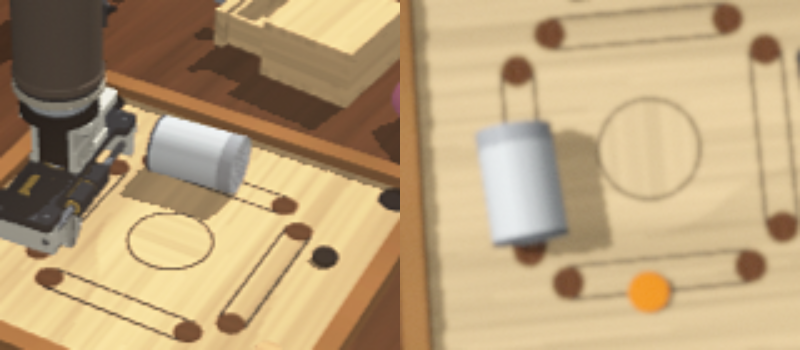

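The tin lies over the left base lines at board (-28, +125) mm, about 0.1 rad off parallel. The hand is clear, the striker looks unmoved, and no coin was approached.

```bash
python3 -c "
from h import *
print(workorder.close_job())"
```

```text
the job is handed in; nothing more can be done
None
```

I rolled the tin onto the left-hand (coin-box side) base lines and handed the job in: its axis measures within about 2 mm of their middle, its centre 28 mm from their midpoint along them, about 0.1 rad off parallel, with the hand clear; the hand-in returned no verdict.

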